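# Snap shut a cut-fruit box

## Task

Close the box of cut pineapple for sale: first lower the raised lid until it lies shut on the rim, with its four tabs still sticking out, then press down each of the four snap tabs around the lid until every one has snapped home against the side of the box. Leave the bowl and the peeling knife where they are.

Things in the scene. Friction and masses are not known exactly. Their poses are not given: they have to be found in the camera images.
- box: Clear rectangular fruit box (150 x 200 mm outside along its x and y, rim 78 mm above the counter) full of cut pineapple, fixed in a black packing cradle (190 x 240 mm, corner stops 28 mm high) that does not move. Origin: on the counter under the centre of the box; z up, x from the lid's hinge side (the side towards the robot) to the opposite, far side, y to the left.
- lid (a joint): Lid hinge, rad: 0 = lid flat on the rim, grows as the lid rises (start about 0.45 to 0.95). The hinge line is parallel to the box's y, 78 mm to -x of the box centre and 82 mm above the counter. The hinge is stiff: the lid stays where it is left, and 2 or 3 N of downward push at its middle closes it.
- lid_middle (a point): Middle of the lid's upper face, 78 mm from the hinge line. The lid is a flat plate with a white frame and clear centre, 156 mm from hinge edge to far edge, 204 mm wide, 6 mm thick; shut, its upper face is 85 mm above the counter. Axes: x from hinge to far edge, y to the left, z out of the upper face.
- tab_far_left (a joint): White snap tab (far left), a hinged flap 45 mm wide, 28 mm long, 3 mm thick. Value, rad: 0 = sticking straight out in the lid's plane (start), 1.5 = turned fully down against the box wall. Over-centre spring: needs up to about 6 N of downward push near its outer half, flips home by itself past about 0.8, springs back out if let go before.
- tab_far_left_pad (a point): Centre of that tab's upper (outer) face, 16 mm out from its hinge line; x from hinge to free end, z out of the face. The tab is on the left half of the lid's far edge; when the lid is shut its hinge line is 79 mm to +x of the box centre, and its middle at y = +55 mm (box axes); hinge line then 82 mm above the counter.
- tab_far_right (a joint): White snap tab (far right), a hinged flap 45 mm wide, 28 mm long, 3 mm thick. Value, rad: 0 = sticking straight out in the lid's plane (start), 1.5 = turned fully down against the box wall. Over-centre spring: needs up to about 6 N of downward push near its outer half, flips home by itself past about 0.8, springs back out if let go before.
- tab_far_right_pad (a point): Centre of that tab's upper (outer) face, 16 mm out from its hinge line; x from hinge to free end, z out of the face. The tab is on the right half of the lid's far edge; when the lid is shut its hinge line is 79 mm to +x of the box centre, and its middle at y = -55 mm (box axes); hinge line then 82 mm above the counter.
- tab_left (a joint): White snap tab (left), a hinged flap 45 mm wide, 28 mm long, 3 mm thick. Value, rad: 0 = sticking straight out in the lid's plane (start), 1.5 = turned fully down against the box wall. Over-centre spring: needs up to about 6 N of downward push near its outer half, flips home by itself past about 0.8, springs back out if let go before.
- tab_left_pad (a point): Centre of that tab's upper (outer) face, 16 mm out from its hinge line; x from hinge to free end, z out of the face. The tab is on the middle of the lid's left edge; when the lid is shut its hinge line is at y = +103 mm of the box centre, x = 0 (box axes); hinge line then 82 mm above the counter.
- tab_right (a joint): White snap tab (right), a hinged flap 45 mm wide, 28 mm long, 3 mm thick. Value, rad: 0 = sticking straight out in the lid's plane (start), 1.5 = turned fully down against the box wall. Over-centre spring: needs up to about 6 N of downward push near its outer half, flips home by itself past about 0.8, springs back out if let go before.
- tab_right_pad (a point): Centre of that tab's upper (outer) face, 16 mm out from its hinge line; x from hinge to free end, z out of the face. The tab is on the middle of the lid's right edge; when the lid is shut its hinge line is at y = -103 mm of the box centre, x = 0 (box axes); hinge line then 82 mm above the counter.
- bowl_rim (a point): Bystander: steel bowl, 120 mm across, 50 mm high; this is the centre of its mouth. Loose.
- peeler: Bystander: peeling knife with a wooden handle lying flat, about 200 mm long, 24 mm high; origin under the joint of handle and blade, x towards the tip. Loose.

How it is judged (in metres and radians):
On the way:
1. the lid lies shut (within 0.06 rad) while all four tabs are still out (each below 0.6 rad) (value of joint lid below 0.06 rad and value of joint each of tab_far_left, tab_far_right, tab_left, tab_right below 0.6 rad), for 0.1 s.
At the end, for the whole second after the job is handed in: The lid is shut (joint below 0.06 rad) and all four tabs have snapped down (each joint above 1.3 rad) (value of joint lid below 0.06 rad and value of joint each of tab_far_left, tab_far_right, tab_left, tab_right above 1.3 rad); the robot touches nothing.
It fails at once if the bowl or the peeling knife is shifted by more than 30 mm (distance of any of bowl_rim, peeler from where it was at the start of the episode above 0.03 m).
It also fails if it takes over 58 s, if anything falls off the work surface, if the arm or the gripper's body presses on something with over 40 N, if the wrist force passes 120 N, or if a joint passes its speed limit or range.

## Robot

A 6-joint arm with a two-finger parallel gripper is mounted at the origin on the work surface. World frame = base frame: x ahead of the robot, y to its left, z up, the work surface at z = 0. Lengths are in mm, angles in rad, forces in N, time in s.
With the tool pointing down it reaches from about 300 to 750 mm from the base axis. Payload 8.5 kg.
Tool frame: the origin (TCP) lies at the very end of the fingers, on their centre line; the grasp point (between the pads) lies 19 mm behind it; x points along the fingers, z is the direction in which the jaws open and shut, and the axes are right-handed (so a half turn about x gives the same grasp; the last joint's range is limited). The gripper opens to 88 mm and grips with 3 to 60 N. Pads are 18 mm wide; open, the fingers measure 123 mm over their backs; the gripper's body (75 mm by 187 mm) begins 45 mm behind the grasp point.
Start: joints at [0.968, 0.381, 1.297, -0, 1.464, -0.215], TCP at [207.974, 509.144, 238.748] pointing down, gripper open.
Joint ranges: [-3.11, 3.11], [-0.89, 2.33], [0.22, 2.48], [-1.42, 4.56], [0.17, 2.85], [-2.88, 2.88]. Speed limits (rad/s): [2.39, 2.39, 3.14, 3.14, 3.14, 3.14].

## Interface

Orientations are given as a unit quaternion [w, x, y, z].
In Python, from rig import arm gives the robot as it stands.
- The arm moves only by the shell command python3 -m pendant 'ROWS'. ROWS is JSON, a list of rows, each a list of 7 numbers: the shift along the tool's x, y, z in units of 0.6 m (1.0 is 0.6 m), then the turn, a rotation vector about the tool's x, y, z in units of 45 degrees (1.0 is 45 degrees), then the opening, from 0 (shut) to 1 (fully open). In form: [[tx, ty, tz, wx, wy, wz, hand], ...]. A call has 1 to 8 rows; each row is the pose to reach, as a shift and turn from the pose commanded when the call began, along the tool's axes at that moment; what a row does not reach only later rows make up. A row lasts 1/10 s, in which the tool goes at most 50 mm and 8.59 degrees, less where a joint would pass 70% of its speed; a pose out of reach is approached as far as the arm can. A call with a number of a shift or a turn outside -1 to 1 is refused whole. A call with a gripper value outside its range is refused whole. The fingers move at their own pace and stop on an object; the grip force is fixed at half the most. Time passes only in rows, so rows that repeat a pose let the fingers close. It gives the time, the measured TCP pose, the force and the opening at its end, in the units of the state.
- arm.get_state(): the state, without advancing time (a new reading comes with each control period).
- arm.read_camera(name): name is "scene" or "top"; returns (picture, depth): 400x640x3 uint8, red, green, blue; 400x640 float32, mm along the optical axis (not along the pixel's ray), 0 where there is no reading.
- arm.camera_model(name): a dict with "K" (3x3 intrinsics, pixels), "k1" (the pictures are not rectified: a ray, as slopes to the right and down, at radius r is drawn at 1 + k1 r^2 times it, then the intrinsics apply), "rvec" (rotation vector, rad) and "tvec" (3), from world to camera coordinates, as OpenCV has them. Camera axes: x right, y down, z forward; pixel columns grow to the right and rows downward; lengths in mm; the calibration is good to about 2 mm. A picture is of the moment at which its call begins. camera_model takes no time and is no camera call.
- arm.finish_job(): hands the job in, once; it reports no verdict.
The state is a dict: "time_s": time; "qpos": joint angles; "qvel": joint speeds; "joint_efforts": joint torques, N m; "position": TCP position; "ee_rot": TCP orientation; "contact_force": force on the tool from outside, world axes, zero at the start; "wrist_torque": the same for the moment, N m; "gripper_width": opening from 0.0 (shut) to 1.0 (fully open).
Only numpy, scipy, OpenCV 4.12 (cv2) and the standard library are available. Lean on these libraries where they do the work, as an engineer would, in place of code of your own. Each camera call takes 0.05 s, during which the arm holds its last target.

## Working session

There is one attempt and no reset: what is moved stays moved. The work goes in short steps, Python scripts to look and compute and a shell command to move; the robot and the scene stay as the last step left them, time stands still between calls to the robot, and variables do not carry over. Pictures are saved under pics/ and viewed, and the job is handed in when it is done.

```bash
mkdir -p pics
cat > h.py <<'E'
import numpy as np, cv2
from rig import arm
from scipy.spatial.transform import Rotation as R
def snap(name,fn):
    im,d=arm.read_camera(name); cv2.imwrite('pics/'+fn+'.png',im[:,:,::-1]); np.savez('pics/'+fn+'.npz',im=im,d=d); return im,d
def cam(name):
    m=arm.camera_model(name); return np.array(m['K'],float),m['k1'],cv2.Rodrigues(np.array(m['rvec'],float))[0],np.array(m['tvec'],float).ravel()
def rays(name,uv):
    K,k1,Rm,t=cam(name)
    return cv2.undistortPoints(np.array(uv,float).reshape(-1,1,2),K,np.array([k1,0,0,0,0.])).reshape(-1,2)
def plane(name,uv,z):
    K,k1,Rm,t=cam(name); s=rays(name,uv); d=np.c_[s,np.ones(len(s))]@Rm; c=-Rm.T@t
    return c+d*((z-c[2])/d[:,2])[:,None]
def depthpts(name,uv,dep):
    K,k1,Rm,t=cam(name); s=rays(name,uv); P=np.c_[s,np.ones(len(s))]*np.asarray(dep,float)[:,None]
    return (P-t)@Rm
def proj(name,P):
    K,k1,Rm,t=cam(name); return cv2.projectPoints(np.array(P,float).reshape(-1,1,3),Rm,t,K,np.array([k1,0,0,0,0.]))[0].reshape(-1,2)
def st():
    s=arm.get_state(); print({k:np.round(s[k],3) for k in ('time_s','qpos','position','ee_rot','contact_force','gripper_width')}); return s
E
python3 - <<'E'
from h import *
s=st()
w=s['ee_rot'];print(R.from_quat([w[1],w[2],w[3],w[0]]).as_matrix().round(3))
for n in('scene','top'):
    snap(n,n+'0'); K,k1,Rm,t=cam(n); print(n,(-Rm.T@t).round(),Rm[2].round(2))
E
```

```text
{'time_s': np.float64(0.0), 'qpos': array([ 0.968,  0.381,  1.298, -0.   ,  1.464, -0.215]), 'position': array([207.815, 508.917, 238.147]), 'ee_rot': array([ 0.586, -0.394,  0.587,  0.394]), 'contact_force': array([-0.683, -0.463, -0.339]), 'gripper_width': np.float64(0.999)}
[[-0.001 -0.926  0.378]
 [-0.001  0.378  0.926]
 [-1.     0.    -0.001]]
scene [1365.  355.  969.] [-0.67 -0.24 -0.7 ]
top [ 382.   48. 1060.] [ 0.17  0.01 -0.99]
```

View pics/scene0.png

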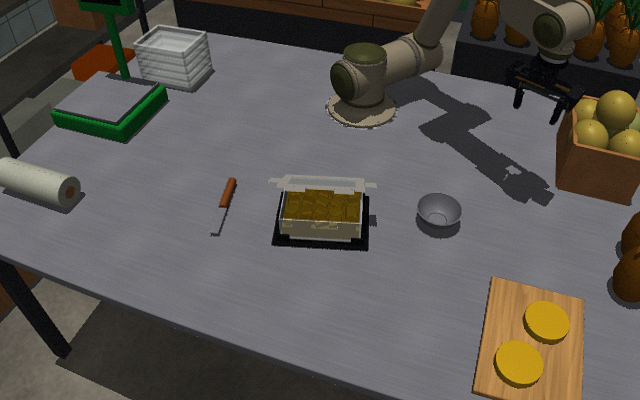

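View pics/top0.png

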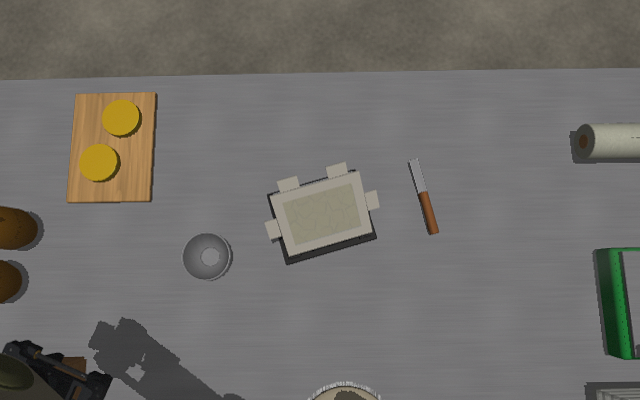

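The scene view shows the box at about (320,212) with its lid raised, the bowl at (439,213) and the knife at (225,205). In the top view the lid is at about (322,215) with tabs at (288,185), (337,170), (372,200) and (273,230). The bowl is at (207,256) and the knife at (424,197).

Run:
```python
from h import *
z=np.load('pics/top0.npz');im,d=z['im'],z['d']
hsv=cv2.cvtColor(im,cv2.COLOR_RGB2HSV)
c=im[140:290,240:400]; big=cv2.resize(c,None,fx=5,fy=5,interpolation=cv2.INTER_NEAREST); cv2.imwrite('pics/crop0.png',big[:,:,::-1])
for p in [(288,185),(337,170),(372,200),(273,230),(310,190),(350,240),(322,215),(285,262),(390,250),(265,190),(375,240)]: print(p,im[p[1],p[0]],d[p[1],p[0]])
m=(im.min(2)>165).astype(np.uint8); 
roi=np.zeros_like(m);roi[150:275,255:395]=1; m&=roi
n,l,s,_=cv2.connectedComponentsWithStats(m);k=1+s[1:,4].argmax();m=(l==k).astype(np.uint8);print(s[k])
v,u=np.nonzero(cv2.erode(m,np.ones((3,3),np.uint8)));ok=d[v,u]>0;u,v=u[ok],v[ok]
P=depthpts('top',np.c_[u,v],d[v,u]);
for _ in range(3):
    c0=P.mean(0);nn=np.linalg.svd(P-c0)[2][2];nn*=np.sign(nn[2]);r=(P-c0)@nn;print(r.std(),len(P));P=P[abs(r)<max(2*r.std(),2)]
print('n',nn,'tilt',np.arccos(nn[2]),'yaw',np.degrees(np.arctan2(-nn[1],-nn[0])),c0, P[:,2].min(),P[:,2].max())
# black cradle
b=((im.max(2)<45)&(roi>0)).astype(np.uint8);v,u=np.nonzero(b);print('black',len(u));
```

```text
(288, 185) [157 152 141] 903.2894
(337, 170) [157 152 141] 907.80334
(372, 200) [156 151 140] 948.0136
(273, 230) [156 150 141] 938.915
(310, 190) [156 150 140] 912.28156
(350, 240) [49 48 48] 1049.7218
(322, 215) [141 136 118] 939.1809
(285, 262) [68 67 69] 1041.4268
(390, 250) [121 119 121] 1052.0947
(265, 190) [118 117 118] 1080.2776
(375, 240) [123 123 125] 1054.9489Traceback (most recent call last):
  File "<stdin>", line 8, in <module>
ValueError: attempt to get argmax of an empty sequence
```

View pics/crop0.png

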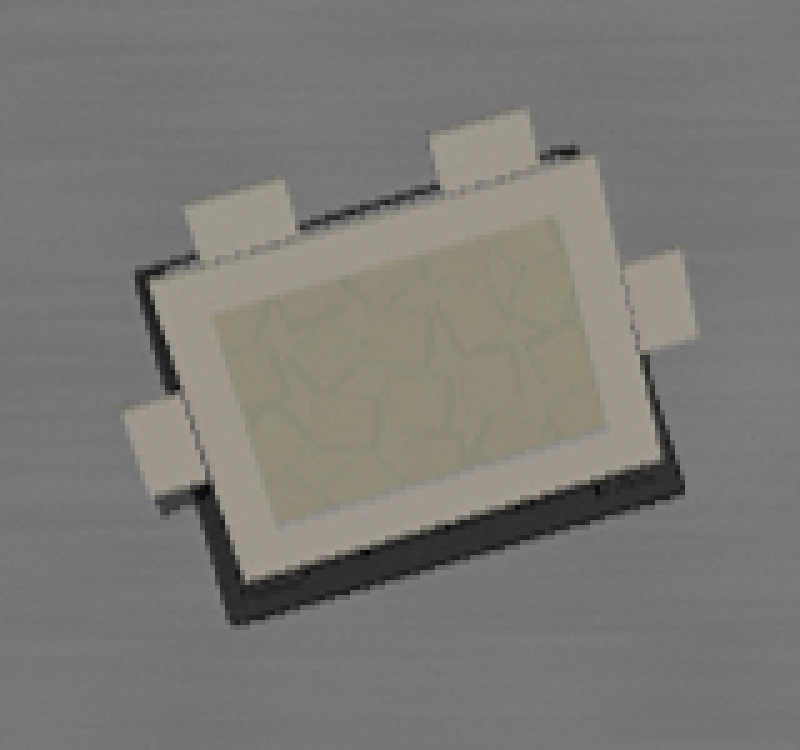

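The crop shows the cream lid with its corners near (243,582), (662,460), (597,155) and (150,285). All four tabs stick out, and the black cradle shows below it.

Run:
```python
from h import *
z=np.load('pics/top0.npz');im,d=z['im'],z['d']
i=im.astype(int)
m=((i[:,:,0]-i[:,:,2]>8)&(i.min(2)>100)).astype(np.uint8)
roi=np.zeros_like(m);roi[150:275,255:395]=1; m&=roi
n,l,s,_=cv2.connectedComponentsWithStats(m);k=1+s[1:,4].argmax();m=(l==k).astype(np.uint8);print(s[k])
def fit(P):
    for _ in range(4):
        c0=P.mean(0);nn=np.linalg.svd(P-c0)[2][2];nn*=np.sign(nn[2]);r=(P-c0)@nn;P=P[abs(r)<max(2*r.std(),2)]
    print(r.std(),len(P));return c0,nn
v,u=np.nonzero(cv2.erode(m,np.ones((5,5),np.uint8)));ok=d[v,u]>0;u,v=u[ok],v[ok]
c0,nn=fit(depthpts('top',np.c_[u,v],d[v,u]))
print('tilt',np.arccos(nn[2]),'yaw from normal',np.degrees(np.arctan2(-nn[1],-nn[0])))
def rayplane(uv):
    K,k1,Rm,t=cam('top');s=rays('top',uv);D=np.c_[s,np.ones(len(s))]@Rm;c=-Rm.T@t
    return c+D*(((c0-c)@nn)/(D@nn))[:,None]
core=cv2.morphologyEx(m,cv2.MORPH_OPEN,np.ones((35,35),np.uint8))
core=cv2.morphologyEx(m,cv2.MORPH_OPEN,cv2.getStructuringElement(cv2.MORPH_ELLIPSE,(31,31)))
# in-plane
v,u=np.nonzero(m);Q=rayplane(np.c_[u,v])
C=rayplane(np.array([[243,582],[662,460],[597,155],[150,285]])/5+[240,140]-.1*0)
print('corners',C.round(1)); print([np.linalg.norm(C[a]-C[(a+1)%4]).round(1) for a in range(4)])
e=C[0]-C[1]; print('yaw hinge',np.degrees(np.arctan2(-e[0],e[1])),'far',np.degrees(np.arctan2(-(C[3]-C[2])[0],(C[3]-C[2])[1])))
# cradle: near edge bottom corners
for zz in (0,):
  B=plane('top',np.array([[235,625],[684,490]])/5+[240,140],zz);e=B[0]-B[1];print('cradle',B.round(1),np.linalg.norm(e),np.degrees(np.arctan2(-e[0],e[1])))
# bowl, knife
print('bowl',plane('top',[[207,256]],50).round(),'knife',plane('top',[[412,160],[421,192],[434,233]],12).round())
```

```text
[ 264  161  116   95 6654]
1.250825263674669 4764
tilt 0.5714132744799473 yaw from normal 15.534438968563887
corners [[420.3 127.2  85.1]
 [474.  -70.1  84.4]
 [601.  -36.4 168.9]
 [546.4 160.5 169. ]]
[np.float64(204.5), np.float64(156.2), np.float64(204.3), np.float64(155.0)]
yaw hinge 15.215102032781306 far 15.495780117763992
cradle [[402.2 138.3   0. ]
 [466.4 -90.9   0. ]] 238.0514931110573 15.66502421814717
bowl [[426. 328.  50.]] knife [[ 666. -189.   12.]
 [ 581. -207.   12.]
 [ 475. -234.   12.]]
```

The lid reads 0.57 rad at a yaw of about 15.5°, and the box centre is at about (524.5, 49.5). I'll shut the fingers, move above the lid and line the tool up with the box.

```bash
cat > b.py <<'E'
from h import *
yaw=np.radians(15.5);C=np.array([524.5,49.5]);ex=np.array([np.cos(yaw),np.sin(yaw)]);ey=np.array([-ex[1],ex[0]])
def box():
    s=st();p=np.array(s['position']);print('box xy',((p[:2]-C)@ex).round(1),((p[:2]-C)@ey).round(1),'z',p[2].round(1))
    w=s['ee_rot'];M=R.from_quat([w[1],w[2],w[3],w[0]]).as_matrix();print('tool z in box',(M[:2,2]@ex).round(3),(M[:2,2]@ey).round(3),'toolx z',M[2,0].round(4));return p,M
def to(x,y,z):
    p,M=box();t=np.r_[C+x*ex+y*ey,z];print('units',((M.T@(t-p))/600).round(4))
    B=np.c_[[0,0,-1],[*(-ex),0],[*ey,0]];print('turn',(R.from_matrix(M.T@B).as_rotvec()/np.radians(45)).round(3))
E
python3 -m pendant '[[0,-0.791,-0.5,-0.838,0,0,0],[0,-0.791,-0.5,-0.838,0,0,0],[0,-0.791,-0.5,-0.838,0,0,0],[0,-0.791,-0.5,-0.838,0,0,0],[0,-0.791,-0.5,-0.838,0,0,0],[0,-0.791,-0.5,-0.838,0,0,0],[0,-0.791,-0.5,-0.838,0,0,0],[0,-0.791,-0.5,-0.838,0,0,0]]'
python3 -c "
from b import *
to(10,0,200)"
```

```text
time_s: 0.9
position: [425.9, 203.5, 238.7]
ee_rot: [0.428, -0.563, 0.428, 0.563]
contact_force: [0.7, 0.5, 0.0]
gripper_width: 0.302
{'time_s': np.float64(0.9), 'qpos': array([ 0.194,  0.244,  1.502,  0.   ,  1.396, -1.647]), 'position': array([425.929, 203.497, 238.714]), 'ee_rot': array([ 0.428, -0.563,  0.428,  0.563]), 'contact_force': array([0.703, 0.483, 0.022]), 'gripper_width': np.float64(0.302)}
box xy -53.8 174.7 z 238.7
tool z in box 0.0 1.0 toolx z -1.0
units [ 0.0645 -0.1064 -0.2912]
turn [-0.  0. -0.]
```

```bash
python3 -m pendant '[[0,-0.106,-0.291,0,0,0,0],[0,-0.106,-0.291,0,0,0,0],[0,-0.106,-0.291,0,0,0,0],[0,-0.106,-0.291,0,0,0,0],[0.06,-0.106,-0.291,0,0,0,0],[0.1,-0.106,-0.291,0,0,0,0],[0.12,-0.106,-0.291,0,0,0,0],[0.13,-0.106,-0.291,0,0,0,0]]'
python3 -c "
from b import *
to(15,0,90)"
```

```text
time_s: 1.7
position: [532.6, 54.0, 159.3]
ee_rot: [0.428, -0.562, 0.429, 0.564]
contact_force: [0.3, -0.5, 0.2]
gripper_width: 0.005
{'time_s': np.float64(1.7), 'qpos': array([-0.12 ,  0.428,  1.466, -0.   ,  1.25 , -1.961]), 'position': array([532.621,  54.034, 159.338]), 'ee_rot': array([ 0.428, -0.562,  0.429,  0.564]), 'contact_force': array([ 0.31 , -0.484,  0.222]), 'gripper_width': np.float64(0.005)}
box xy 9.0 2.2 z 159.3
tool z in box 0.0 1.0 toolx z -1.0
units [ 0.1155 -0.0102 -0.0038]
turn [-0.     0.001 -0.003]
```

Next I'll lower the tool steadily to close the lid.

```bash
python3 -m pendant '[[0.02,-0.01,-0.003,0,0,0,0],[0.035,-0.01,-0.003,0,0,0,0],[0.05,-0.01,-0.003,0,0,0,0],[0.065,-0.01,-0.003,0,0,0,0],[0.08,-0.01,-0.003,0,0,0,0],[0.09,-0.01,-0.003,0,0,0,0],[0.1,-0.01,-0.003,0,0,0,0],[0.11,-0.01,-0.003,0,0,0,0]]'
python3 -m pendant '[[0.006,0,0,0,0,0,0],[0.01,0,0,0,0,0,0],[0.012,0,0,0,0,0,0],[0.012,0,0,0,0,0,0]]'
python3 -c "
from b import *
to(15,0,84)"
```

```text
time_s: 2.5
position: [539.6, 54.0, 94.4]
ee_rot: [-0.428, 0.563, -0.428, -0.563]
contact_force: [0.8, 0.0, 1.5]
gripper_width: 0.003
time_s: 2.9
position: [539.3, 54.0, 87.5]
ee_rot: [0.428, -0.563, 0.428, 0.563]
contact_force: [-0.5, -0.6, 0.2]
gripper_width: 0.004
{'time_s': np.float64(2.9), 'qpos': array([-0.119,  0.525,  1.54 , -0.   ,  1.077, -1.96 ]), 'position': array([539.28 ,  53.96 ,  87.468]), 'ee_rot': array([ 0.428, -0.563,  0.428,  0.563]), 'contact_force': array([-0.499, -0.585,  0.167]), 'gripper_width': np.float64(0.004)}
box xy 15.4 0.3 z 87.5
tool z in box 0.0 1.0 toolx z -1.0
units [ 0.0058  0.0007 -0.0006]
turn [-0.     0.    -0.001]
```

```bash
python3 -m pendant '[[0.002,0,0,0,0,0,0],[0.004,0,0,0,0,0,0],[0.006,0,0,0,0,0,0],[0.006,0,0,0,0,0,0]]'
python3 -m pendant '[[0.002,0,0,0,0,0,0],[0.004,0,0,0,0,0,0],[0.004,0,0,0,0,0,0]]'
python3 -c "
from b import *
snap('scene','s1');to(15,0,84)
im=cv2.imread('pics/s1.png')[130:270,230:410];cv2.imwrite('pics/s1c.png',cv2.resize(im,None,fx=4,fy=4))"
```

```text
time_s: 3.3
position: [539.4, 54.0, 85.3]
ee_rot: [-0.428, 0.563, -0.428, -0.563]
contact_force: [-4.6, 1.2, 13.5]
gripper_width: 0.003
time_s: 3.6
position: [539.5, 54.0, 85.1]
ee_rot: [-0.428, 0.564, -0.428, -0.562]
contact_force: [-11.9, 0.0, 34.0]
gripper_width: 0.007
{'time_s': np.float64(3.65), 'qpos': array([-1.190e-01,  5.280e-01,  1.544e+00, -1.000e-03,  1.067e+00,
       -1.960e+00]), 'position': array([539.536,  53.954,  85.063]), 'ee_rot': array([-0.428,  0.564, -0.428, -0.562]), 'contact_force': array([-11.659,   0.195,  33.995]), 'gripper_width': np.float64(0.006)}
box xy 15.7 0.3 z 85.1
tool z in box -0.0 1.0 toolx z -1.0
units [ 0.0018  0.0011 -0.0005]
turn [ 0.    -0.002  0.003]
```

View pics/s1c.png

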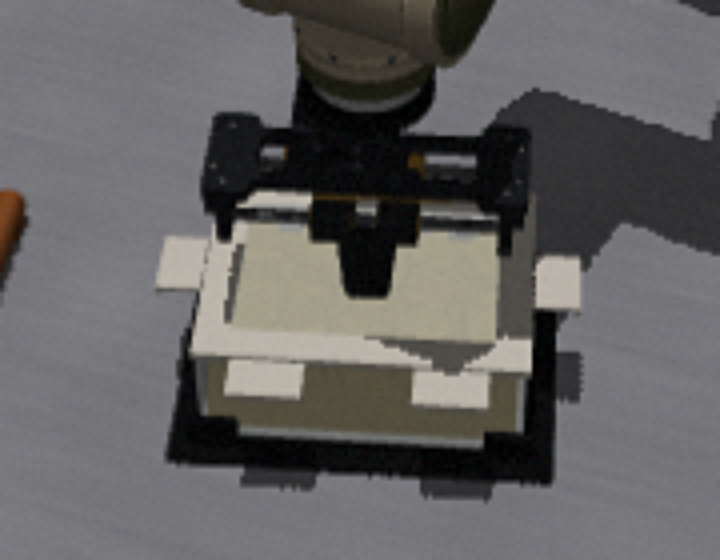

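The picture shows the lid flat under the fingers, measured 85.1 mm at the tip, with all four tabs out. On to the far-left tab.

```bash
python3 -m pendant '[[-0.02,0,0,0,0,0,0],[-0.04,0,0,0,0,0,0],[-0.05,-0.07,0.05,0,0,0,0],[-0.05,-0.14,0.091,0,0,0,0],[-0.05,-0.14,0.091,0,0,0,0],[-0.05,-0.14,0.091,0,0,0,0]]'
python3 -c "
from b import *
to(101,55,64)"
```

```text
time_s: 4.25
position: [605.7, 129.6, 111.1]
ee_rot: [0.427, -0.563, 0.428, 0.563]
contact_force: [-0.5, -1.0, -0.1]
gripper_width: 0.005
{'time_s': np.float64(4.25), 'qpos': array([ 0.02 ,  0.611,  1.282, -0.   ,  1.25 , -1.823]), 'position': array([605.73 , 129.556, 111.074]), 'ee_rot': array([ 0.427, -0.563,  0.428,  0.563]), 'contact_force': array([-0.523, -0.963, -0.073]), 'gripper_width': np.float64(0.005)}
box xy 99.7 55.4 z 111.1
tool z in box -0.001 1.0 toolx z -1.0
units [ 0.0785 -0.0023 -0.0007]
turn [ 0.002  0.    -0.001]
```

```bash
python3 -m pendant '[[0.02,-0.002,0,0,0,0,0],[0.04,-0.002,0,0,0,0,0],[0.048,-0.002,0,0,0,0,0],[0.056,-0.002,0,0,0,0,0],[0.063,-0.002,0,0,0,0,0]]'
python3 -m pendant '[[0.006,0,0,0,0,0,0],[0.012,0,0,0,0,0,0],[0.018,0,0,0,0,0,0],[0.022,0,0,0,0,0,0],[0.022,0,0,0,0,0,0]]'
python3 -c "
from b import *
snap('scene','s2');to(101,55,64)
im=cv2.imread('pics/s2.png')[130:270,230:410];cv2.imwrite('pics/s2c.png',cv2.resize(im,None,fx=4,fy=4))"
```

```text
time_s: 4.75
position: [606.9, 128.8, 73.5]
ee_rot: [0.428, -0.563, 0.428, 0.563]
contact_force: [-0.0, 0.0, 0.7]
gripper_width: 0.007
time_s: 5.25
position: [606.8, 129.4, 60.2]
ee_rot: [0.428, -0.563, 0.428, 0.563]
contact_force: [0.3, 0.6, -0.2]
gripper_width: 0.004
{'time_s': np.float64(5.3), 'qpos': array([ 0.02 ,  0.671,  1.332, -0.   ,  1.139, -1.822]), 'position': array([606.908, 129.364,  60.454]), 'ee_rot': array([ 0.428, -0.563,  0.428,  0.563]), 'contact_force': array([0.345, 0.216, 0.545]), 'gripper_width': np.float64(0.008)}
box xy 100.8 54.9 z 60.5
tool z in box 0.0 1.0 toolx z -1.0
units [-0.0059 -0.0004  0.0001]
turn [-0.  0. -0.]
```

View pics/s2c.png

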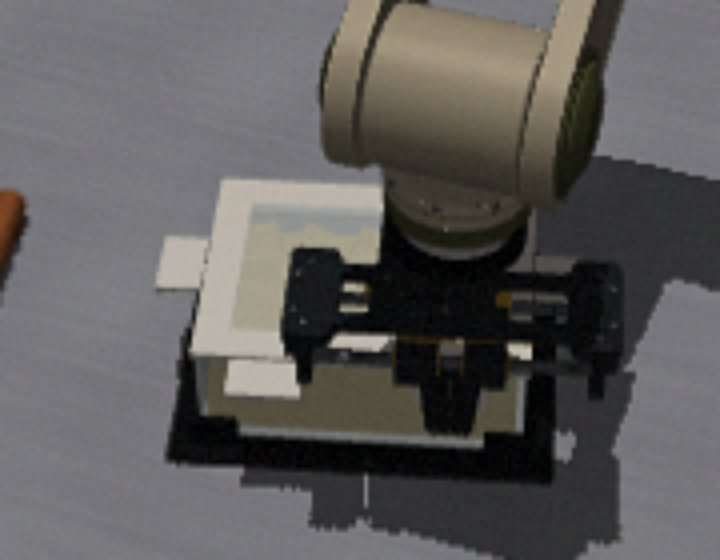

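The fingers reached z = 60 at the far-left tab with no load, so it has probably flipped. The other far tab is still out at crop (262,378). Raising and going to it.

```bash
python3 -m pendant '[[-0.04,0,0,0,0,0,0],[-0.083,0,0,0,0,0,0],[-0.083,0,-0.08,0,0,0,0],[-0.083,0,-0.15,0,0,0,0],[-0.083,0,-0.183,0,0,0,0],[-0.083,0,-0.183,0,0,0,0],[-0.083,0,-0.183,0,0,0,0]]'
python3 -c "
from b import *
snap('scene','s3');to(101,-55,64)
im=cv2.imread('pics/s3.png')[130:270,230:410];cv2.imwrite('pics/s3c.png',cv2.resize(im,None,fx=4,fy=4))"
```

```text
time_s: 6.0
position: [636.0, 24.2, 110.2]
ee_rot: [0.428, -0.562, 0.428, 0.563]
contact_force: [0.5, -0.8, -0.3]
gripper_width: 0.002
{'time_s': np.float64(6.05), 'qpos': array([-0.147,  0.639,  1.229,  0.   ,  1.275, -1.989]), 'position': array([635.903,  24.787, 110.315]), 'ee_rot': array([ 0.428, -0.563,  0.428,  0.563]), 'contact_force': array([-0.359,  0.228,  0.09 ]), 'gripper_width': np.float64(0.003)}
box xy 100.7 -53.6 z 110.3
tool z in box -0.001 1.0 toolx z -1.0
units [ 0.0772 -0.0004 -0.0024]
turn [ 0.001  0.001 -0.   ]
```

View pics/s3c.png

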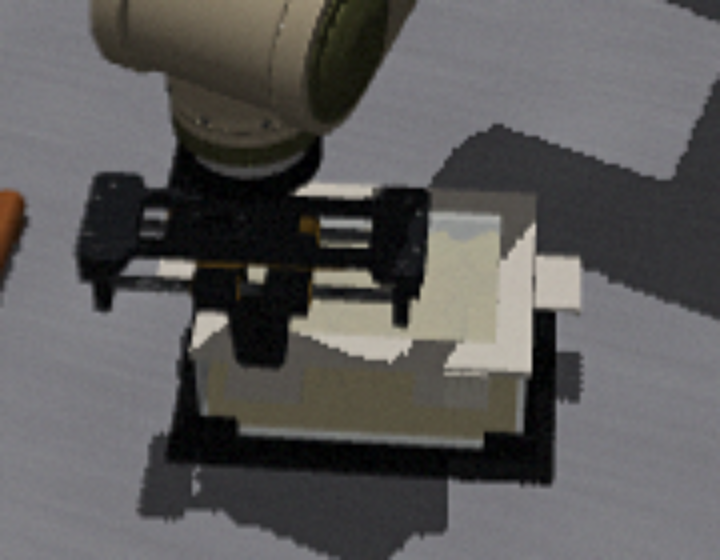

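The left far tab at (450,388) is in shadow, so I can't tell yet whether it is down. I'll check it after pressing the far-right one.

```bash
python3 -m pendant '[[0.02,0,-0.002,0,0,0,0],[0.04,0,-0.002,0,0,0,0],[0.048,0,-0.002,0,0,0,0],[0.056,0,-0.002,0,0,0,0],[0.063,0,-0.002,0,0,0,0]]'
python3 -m pendant '[[0.006,0,0,0,0,0,0],[0.012,0,0,0,0,0,0],[0.018,0,0,0,0,0,0],[0.022,0,0,0,0,0,0],[0.022,0,0,0,0,0,0]]'
python3 -m pendant '[[-0.04,0,0,0,0,0,0],[-0.083,0,0,0,0,0,0],[-0.12,0.08,0,0,0,0,0],[-0.12,0.16,0,0,0,0,0],[-0.12,0.17,-0.05,0,0,0,0],[-0.12,0.17,-0.12,0,0,0,0],[-0.12,0.17,-0.13,0,0,0,0],[-0.12,0.17,-0.13,0,0,0,0]]'
python3 -c "
from b import *
snap('scene','s4');snap('top','t4');to(0,-132.5,111)
im=cv2.imread('pics/s4.png')[130:270,230:410];cv2.imwrite('pics/s4c.png',cv2.resize(im,None,fx=4,fy=4))
im=cv2.imread('pics/t4.png')[140:290,240:400];cv2.imwrite('pics/t4c.png',cv2.resize(im,None,fx=4,fy=4))"
```

```text
time_s: 6.55
position: [636.6, 22.5, 72.2]
ee_rot: [0.428, -0.563, 0.428, 0.563]
contact_force: [-0.3, -0.2, 0.3]
gripper_width: 0.003
time_s: 7.05
position: [636.5, 22.3, 59.0]
ee_rot: [0.428, -0.563, 0.428, 0.563]
contact_force: [0.4, 0.8, -0.9]
gripper_width: 0.0
time_s: 7.85
position: [559.3, -81.0, 131.4]
ee_rot: [-0.429, 0.562, -0.429, -0.562]
contact_force: [0.4, 0.8, 0.7]
gripper_width: 0.005
{'time_s': np.float64(7.95), 'qpos': array([-0.351,  0.504,  1.423,  0.   ,  1.215, -2.192]), 'position': array([558.947, -79.264, 131.34 ]), 'ee_rot': array([ 0.428, -0.563,  0.428,  0.563]), 'contact_force': array([-0.574,  0.048, -0.717]), 'gripper_width': np.float64(0.004)}
box xy -1.2 -133.3 z 131.3
tool z in box -0.0 1.0 toolx z -1.0
units [ 0.0339 -0.002   0.0013]
turn [ 0.     0.001 -0.   ]
```

View pics/s4c.png

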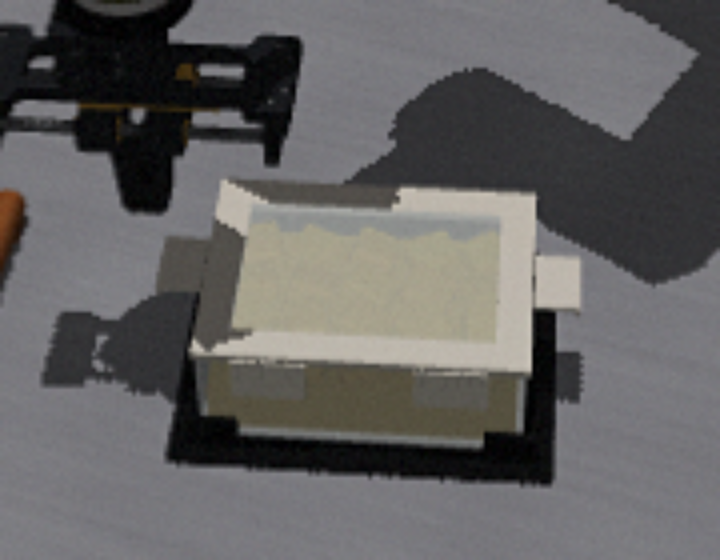

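View pics/t4c.png

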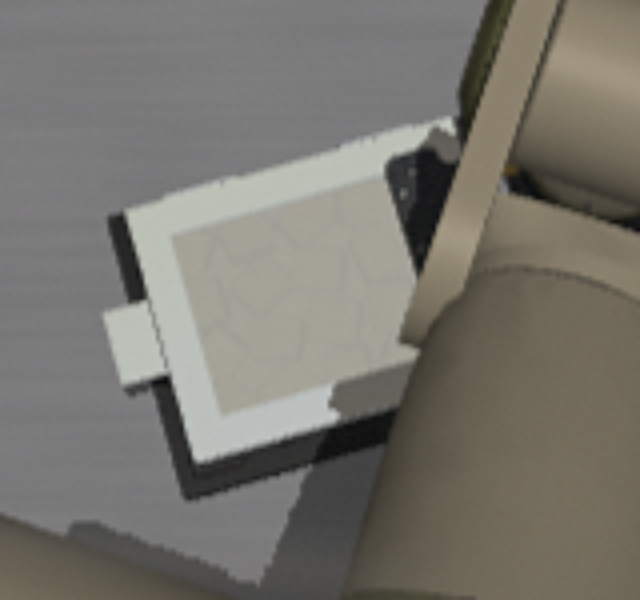

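Both far tabs lie flat against the wall, at scene crop (265,380) and (450,388). The side tabs are still out, and the fingers are above the right-hand one, so I'll press it with the long side of the closed fingers.

```bash
python3 -m pendant '[[0.03,-0.002,0.003,0,0,0,0],[0.06,-0.002,0.003,0,0,0,0],[0.075,-0.002,0.003,0,0,0,0],[0.083,-0.002,0.003,0,0,0,0],[0.09,-0.002,0.003,0,0,0,0],[0.097,-0.002,0.003,0,0,0,0]]'
python3 -m pendant '[[0.006,0,0,0,0,0,0],[0.012,0,0,0,0,0,0],[0.018,0,0,0,0,0,0],[0.022,0,0,0,0,0,0],[0.022,0,0,0,0,0,0]]'
python3 -c "
from b import *
snap('scene','s5');to(0,0,140)
im=cv2.imread('pics/s5.png')[130:270,230:410];cv2.imwrite('pics/s5c.png',cv2.resize(im,None,fx=4,fy=4))"
```

```text
time_s: 8.55
position: [560.3, -77.9, 73.7]
ee_rot: [-0.428, 0.563, -0.428, -0.562]
contact_force: [-0.1, 0.4, 1.8]
gripper_width: 0.007
time_s: 9.05
position: [559.6, -78.0, 59.6]
ee_rot: [0.428, -0.563, 0.428, 0.563]
contact_force: [0.1, 0.9, 0.6]
gripper_width: 0.004
{'time_s': np.float64(9.1), 'qpos': array([-0.348,  0.595,  1.501, -0.   ,  1.046, -2.189]), 'position': array([559.773, -78.051,  59.81 ]), 'ee_rot': array([ 0.428, -0.563,  0.428,  0.563]), 'contact_force': array([0.243, 0.624, 1.04 ]), 'gripper_width': np.float64(0.002)}
box xy -0.1 -132.3 z 59.8
tool z in box 0.0 1.0 toolx z -1.0
units [-1.336e-01 -1.000e-04  2.206e-01]
turn [-0.  0. -0.]
```

View pics/s5c.png

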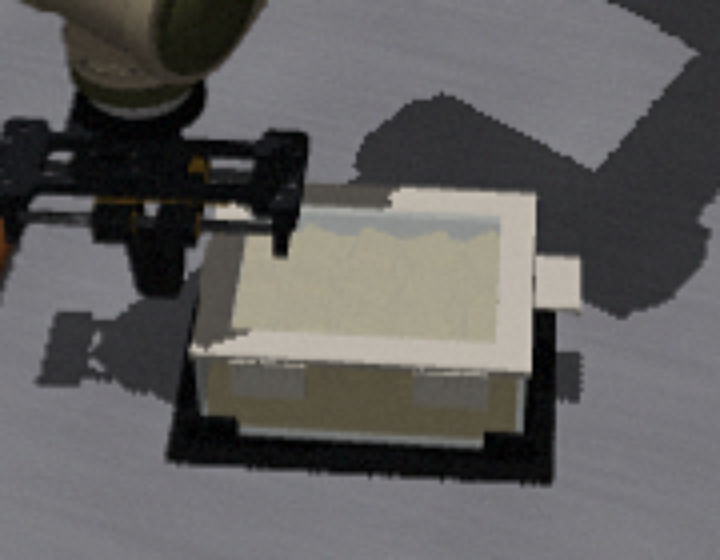

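The right tab is gone from the lid outline at about (185,265). Next I'll cross over the lid to the left tab.

```bash
python3 -m pendant '[[-0.05,0,0,0,0,0,0],[-0.11,0,0,0,0,0,0],[-0.11,0,0.08,0,0,0,0],[-0.11,0,0.16,0,0,0,0],[-0.11,0,0.24,0,0,0,0],[-0.11,0,0.32,0,0,0,0],[-0.11,0,0.4,0,0,0,0],[-0.11,0,0.441,0,0,0,0]]'
python3 -c "
from b import *
snap('scene','s6');to(0,132.5,111)
im=cv2.imread('pics/s6.png')[130:270,230:410];cv2.imwrite('pics/s6c.png',cv2.resize(im,None,fx=4,fy=4))"
```

```text
time_s: 9.9
position: [487.8, 179.9, 126.3]
ee_rot: [0.428, -0.563, 0.427, 0.563]
contact_force: [0.7, -0.5, -0.2]
gripper_width: 0.007
{'time_s': np.float64(9.95), 'qpos': array([ 1.280e-01,  4.420e-01,  1.556e+00,  1.000e-03,  1.143e+00,
       -1.717e+00]), 'position': array([487.129, 181.659, 126.291]), 'ee_rot': array([ 0.427, -0.563,  0.427,  0.564]), 'contact_force': array([-1.596,  1.473, -0.508]), 'gripper_width': np.float64(0.004)}
box xy -0.7 137.3 z 126.3
tool z in box -0.004 1.0 toolx z -1.0
units [ 0.0255 -0.0011 -0.0081]
turn [0.005 0.002 0.   ]
```

View pics/s6c.png

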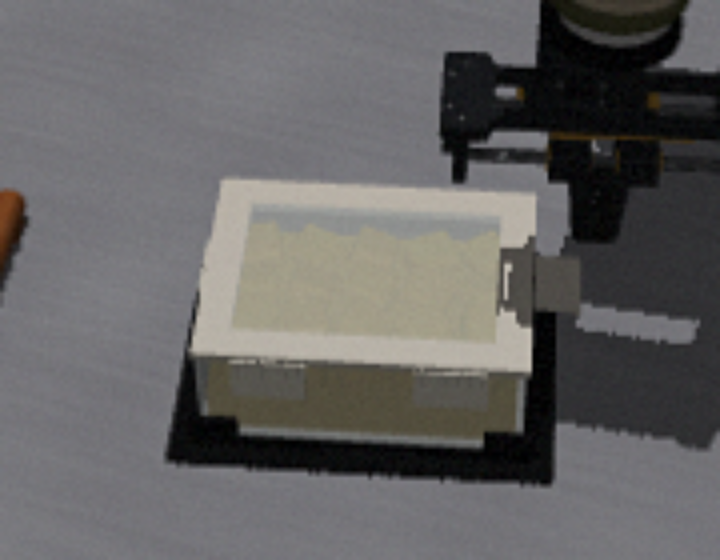

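The right tab is down and only the left one remains, at crop (558,285). The tool may still be settling, so I'll hold briefly before descending.

```bash
python3 -m pendant '[[0,0,0,0,0,0,0],[0.02,0,0,0,0,0,0],[0.02,0,0,0,0,0,0]]'
python3 -c "
from b import *
to(0,132.5,61)"
```

```text
time_s: 10.25
position: [489.1, 175.8, 113.1]
ee_rot: [0.428, -0.562, 0.429, 0.563]
contact_force: [1.0, -0.3, 0.9]
gripper_width: 0.004
{'time_s': np.float64(10.25), 'qpos': array([ 0.117,  0.46 ,  1.572, -0.   ,  1.112, -1.723]), 'position': array([489.093, 175.759, 113.095]), 'ee_rot': array([ 0.428, -0.562,  0.429,  0.563]), 'contact_force': array([ 1.022, -0.339,  0.869]), 'gripper_width': np.float64(0.004)}
box xy -0.4 131.1 z 113.1
tool z in box 0.001 1.0 toolx z -1.0
units [ 0.0868 -0.0008  0.0023]
turn [-0.002  0.    -0.002]
```

```bash
python3 -m pendant '[[0.025,0,0.001,0,0,0,0],[0.042,0,0.001,0,0,0,0],[0.05,0,0.001,0,0,0,0],[0.058,0,0.001,0,0,0,0],[0.066,0,0.001,0,0,0,0],[0.074,0,0.001,0,0,0,0],[0.082,0,0.001,0,0,0,0],[0.088,0,0.001,0,0,0,0]]'
python3 -m pendant '[[0,0,0,0,0,0,0],[-0.06,0,0,0,0,0,0],[-0.14,0,0,0,0,0,0],[-0.2,0.02,0.05,0,0,0,0],[-0.2,0.1,0.1,0,0,0,0],[-0.2,0.17,0.1,0,0,0,0],[-0.2,0.22,0.1,0,0,0,0],[-0.2,0.22,0.1,0,0,0,0]]'
python3 -c "
from b import *
snap('scene','s7');snap('top','t7');box()
im=cv2.imread('pics/s7.png')[130:270,230:410];cv2.imwrite('pics/s7c.png',cv2.resize(im,None,fx=4,fy=4))"
```

```text
time_s: 11.05
position: [488.9, 177.6, 60.7]
ee_rot: [0.428, -0.563, 0.428, 0.563]
contact_force: [-0.1, -1.0, 0.3]
gripper_width: -0.0
time_s: 11.85
position: [342.5, 199.8, 181.5]
ee_rot: [0.427, -0.563, 0.428, 0.563]
contact_force: [0.4, 0.4, -0.5]
gripper_width: 0.003
{'time_s': np.float64(11.95), 'qpos': array([ 0.226,  0.178,  1.777,  0.   ,  1.185, -1.615]), 'position': array([346.213, 200.27 , 181.716]), 'ee_rot': array([-0.428,  0.563, -0.428, -0.562]), 'contact_force': array([ 0.187, -0.014,  0.203]), 'gripper_width': np.float64(0.007)}
box xy -131.5 192.9 z 181.7
tool z in box 0.0 1.0 toolx z -1.0
```

View pics/s7c.png

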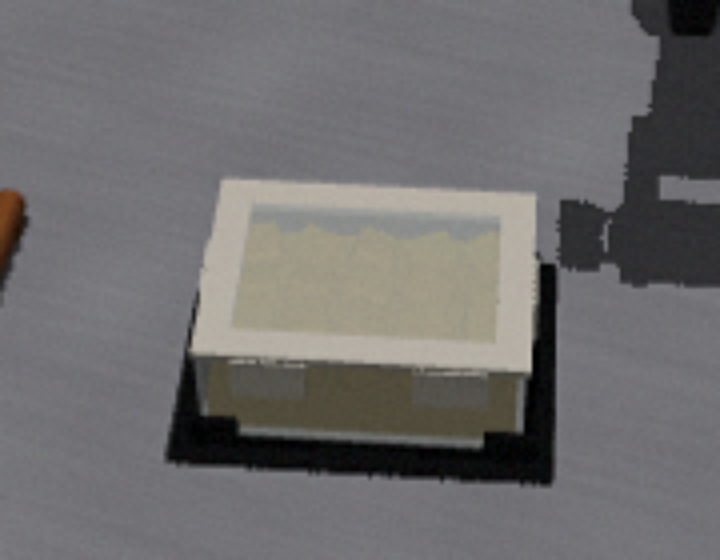

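View pics/t7.png

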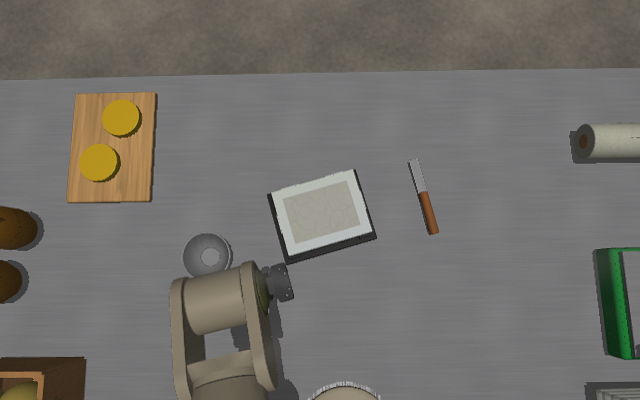

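Top view: the lid is closed on the box at about (322,213) with no tab showing, and the bowl and knife are at the same pixels as before. One numeric check of the lid tilt and outline, then I'll hand in.

Run:
```python
from b import *
z=np.load('pics/t7.npz');im,d=z['im'],z['d'];i=im.astype(int)
v,u=np.mgrid[150:275,255:395];v,u=v.ravel(),u.ravel();ok=d[v,u]>0;u,v=u[ok],v[ok]
P=depthpts('top',np.c_[u,v],d[v,u]);L=np.c_[(P[:,:2]-C)@ex,(P[:,:2]-C)@ey,P[:,2]]
a=L[(abs(L[:,0])<70)&(abs(L[:,1])<95)&(L[:,2]>60)]
c,_,_,_=np.linalg.lstsq(np.c_[a[:,:2],np.ones(len(a))],a[:,2],rcond=None);print('slope x,y, z0',c.round(4))
h=L[(L[:,2]>55)&(L[:,2]<110)];print('extent above z55',h[:,:2].min(0).round(1),h[:,:2].max(0).round(1))
z0=np.load('pics/top0.npz');D=np.abs(z0['im'].astype(int)-i).sum(2)
print('knife diff',D[150:240,403:442].mean(),'bowl (far half) diff',D[233:255,183:215].mean())
```

```text
slope x,y, z0 [-2.00000e-04  1.50000e-03  8.65809e+01]
extent above z55 [ -76.7 -104.3] [ 82.8 104.9]
knife diff 3.7612535612535614 bowl (far half) diff 3.497159090909091
```

```bash
python3 -c "
from rig import arm
print(arm.finish_job())"
```

```text
the job is handed in; nothing more can be done
None
```

The box is closed and the job was handed in at about 12 s on the robot's clock; no verdict was reported back.

I lowered the lid with the shut fingers until it lay flat on the rim. A picture at that point showed all four tabs still out. Then I pressed the tabs one at a time, in the order far left, far right, right, left, and backed the arm away to the robot side of the box.

**Lid:** the last depth check gave a slope of about 0 along the box and 0.0015 across it, with the upper face at about 86.6 mm against a nominal 85 mm.

**Tabs:** nothing stuck out past about 83 mm on the far side or 105 mm on the left and right, so all four tabs are down. I judged this from the outline and the pictures, since the tab angles can't be read directly.

**Bowl and knife:** the knife and the visible part of the bowl had not moved between the first and last pictures. The arm hid the near side of the bowl in the last one.

**Forces:** the highest wrist force I saw was about 36 N, while pressing the lid shut. It read close to zero at the end, so nothing was being touched. No check failed or disagreed.

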